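# Feed the hardwood block down the jig's lane

## Robot

A 7-joint arm with a two-finger parallel gripper is mounted at the origin on the work surface. World frame = base frame: x ahead of the robot, y to its left, z up, the work surface at z = 0. Lengths are in m, angles in rad, forces in N, time in s.
With the tool pointing down it reaches from about 0.4 to 0.85 m from the base axis. Payload 10.4 kg.
Tool frame: the origin (TCP) lies at the very end of the fingers, on their centre line; the grasp point (between the pads) lies 19 mm behind it; z points along the fingers, y is the direction in which the jaws open and shut (so a half turn about z gives the same grasp; the last joint's range is limited). The gripper opens to 87 mm and grips with 3 to 60 N. Pads are 19 mm wide; open, the fingers measure 117 mm over their backs; the gripper's body (75 mm by 190 mm) begins 51 mm behind the grasp point.
Start: joints at [-1.297, 0.332, -0.065, 1.46, 0.022, 1.35, -0.088], TCP at [0.183, 0.598, 0.223] pointing down, gripper open.
Joint ranges: [-2.6, 2.6], [-0.5, 2.12], [-1.47, 1.34], [0.16, 2.42], [-1.27, 4.41], [0.06, 2.06], [-2.6, 2.6]. Speed limits (rad/s): [2.22, 2.22, 2.79, 2.79, 3.14, 3.14, 3.14].

## Interface

Orientations are given as a unit quaternion [x, y, z, w].
In Python, from bench import r, eyes, job gives the robot as it stands. The module is installed in compiled form; this text tells all that it offers.
- The arm moves only by the tool play_rows, never from a script. Its argument "motion" is a list of rows, each a list of 7 numbers: the shift along the tool's x, y, z as a fraction of full scale, then the turn, a rotation vector about the tool's x, y, z as a fraction of full scale, then the opening in per cent of the stroke, from 0 (shut) to 100 (fully open). A call has 1 to 5 rows; each row is the pose to reach, as a shift and turn from the pose commanded when the call began, along the tool's axes at that moment; what a row does not reach only later rows make up. Full scale, the value 1, is 0.2 m for a shift and 90 degrees for a turn. A row lasts 1/8 s, in which the tool goes at most 62.5 mm and 10.7 degrees, less where a joint would pass 70% of its speed; a pose out of reach is approached as far as the arm can. A call with a number of a shift or a turn outside -1 to 1 is refused whole. A call with a gripper value outside its range is refused whole. The fingers move at their own pace and stop on an object; "squeeze" is the grip in N (left out, the last holds). Time passes only in rows, so rows that repeat a pose let the fingers close. It gives the time, the measured TCP pose, the force and the opening at its end, in the units of the state.
- r.read_state(): the state, without advancing time (a new reading comes with each control period).
- eyes.camera(name): name is "scene" or "side" or "wrist"; returns a dict with "image" (400x640x3 uint8, red, green, blue), "mtx" (3x3 intrinsics, pixels), "R" (3x3) and "t" (3): a world point X has camera coordinates R X + t. Camera axes: x right, y down, z forward; pixel columns grow to the right and rows downward; lengths in m; the calibration is good to about 2 mm. The wrist camera is an equidistant fisheye: a pixel r from the principal point sees the ray r / f radians off the axis. A picture is of the moment at which its call begins. There is no depth.
- job.close_job(): hands the job in, once; it reports no verdict.
Trained networks look in a picture, given as the dict that the camera call returned (one of the last four; its "shot" number tells which), for a name from the list of things; names that differ only in an ending like _2 or _b are one class to them, and where a whole thing is asked for, a point or a joint stands for the part that bears it (a point fixed in the world has none). Each returns a list of dicts, best first, with "p" (0 to 1); they miss things now and then, are a little off and sometimes report something else, mostly with a low value. They report only what shows in the picture. A call takes as long as a camera call. They do not tell look-alikes from the thing itself.
- eyes.regions_of(picture, label): "region" (400x640 bool, what is visible of it) and "xy" ([column, row] in pixels, amid what is visible of it).
- eyes.landmark_of(picture, label): "xy" ([column, row] in pixels: a listed point, or the origin of a listed thing).
The state is a dict: "time": time; "joint_positions": joint angles; "joint_vel": joint speeds; "joint_torque": joint torques, N m; "ee_pos": TCP position; "eef_rot": TCP orientation; "ft_force": force on the tool from outside, world axes, zero at the start; "torque": the same for the moment, N m; "width": finger opening in m.
Only numpy, scipy, OpenCV 4.12 (cv2) and the standard library are available. Lean on these libraries where they do the work, as an engineer would, in place of code of your own. Each camera call takes 0.05 s, during which the arm holds its last target. There are 200 camera calls.

## Task

Push the brown hardwood block along the steel plate, lengthwise down the lane between the two aluminium guide rails, until it sits square and fully home against the red stop. The rails were only just glued down, so neither the block nor the robot may touch either of them; push the block only, never lift or tip it, and leave the jar, the bushing and the steel gauge block where they stand. Finish with the fingers clear of everything.

Things in the scene. Friction and masses are not known exactly. Their poses are not given: they have to be found in the camera images.
- jig: Fixed feed jig: dark steel plate on the table, top 12 mm up. Origin: on the table, on the lane's centre line at its mouth (where the rails begin); x runs down the lane to the red stop, y to the left seen that way, z up. Plate x -220..240, y -105..105 mm; x < 0 is the open apron where the block starts. Lane x 0..180 mm, 96 mm wide. Place and heading vary.
- rail_left: Fixed bare aluminium rail with a blue stripe on top, on the plate at the left of the lane: 180 long, 12 wide, 20 mm high (top 32 mm above the table). Origin: middle of its underside's width, at its end by the lane mouth (jig x 0, y +54, z 12 mm); x runs along it to the stop. Must not be touched.
- rail_right: The same rail at the right of the lane (origin at jig x 0, y -54, z 12 mm). Must not be touched.
- stop_face (a point): Centre of the front face of the rigid red stop that closes the far end of the lane (jig x 180, y 0, z 32 mm). The stop is 18 thick, 96 wide, 40 mm high, its top 52 mm above the table.
- block: Loose brown hardwood block, 100 long (x) x 76 wide (y) x 50 mm high (z), about 0.3 kg, flat on the apron. Origin: centre of its underside. Starts with x pointing down the lane within 15 degrees, up to 30 mm off the centre line, centre 100 to 140 mm before the mouth. Centred, it has 10 mm to spare each side; home, its origin is at jig x 130 mm. Slides with plain friction.
- jar: Loose amber glass jar with white lid, 48 mm across, 70 mm high, standing on the table beside the jig. Origin: centre of its underside. Leave alone.
- bushing: Loose brass bushing (ring), 40 mm outside, 22 mm bore, 30 mm high, standing on the table beside the jig. Origin: centre of its underside. Leave alone.
- gauge_block: Loose steel gauge block, 50 x 30 x 25 mm, on the table beside the jig. Origin: centre of its underside. Leave alone.
Mind the look-alikes: they are no part of the job. Of the things that look like the block, the largest one is meant.

How it is judged:
On the way, in this order (a step that is already met when the one before it is completed fails the run):
1. the block's front half is in the lane, clear of both rails (x of block in the frame of jig between 0 and 0.1 m and y of block in the frame of jig between -0.012 and 0.012 m and z of block in the frame of jig below 0.016 m).
2. the block is home against the red stop (x of block in the frame of jig between 0.125 and 0.135 m and y of block in the frame of jig between -0.012 and 0.012 m and z of block in the frame of jig between 0.008 and 0.016 m and angle between the x axis of block and the x axis of jig, either way round below 0.08 rad and angle between block's own z axis and vertical below 0.05 rad), for 0.2 s.
At the end, for the whole second after the job is handed in: The block lies flat on the plate between the rails, its leading face within 5 mm of the red stop, within 12 mm of the centre line, square to the lane within 0.08 rad (4.5 degrees), and at rest (all of step 2 and linear speed of block below 0.01 m/s and angular speed of block below 0.05 rad/s); the robot touches nothing.
It fails at once if the block or the robot touches a rail (contact force between any of rail_left, rail_right and anything else above 0.2 N).
It fails at once if the block is lifted (more than 6 mm off the plate) (z of block in the frame of jig above 0.018 m).
It fails at once if the block is tipped (more than 0.15 rad) (angle between block's own z axis and vertical above 0.15 rad).
It fails at once if the jar, bushing or gauge block is moved (more than 10 mm) (distance of any of jar, bushing, gauge_block from where it was at the start of the episode above 0.01 m).
It also fails if it takes over 72 s, if anything falls off the work surface, if the arm or the gripper's body presses on something with over 40 N, if the wrist force passes 120 N, or if a joint passes its speed limit or range.

## Working session

There is one attempt and no reset: what is moved stays moved. The work goes in short steps, Python scripts to look and compute and a tool call to move; the robot and the scene stay as the last step left them, time stands still between calls to the robot, and variables do not carry over. Pictures are saved under pics/ and viewed, about 8 in all and at most 12, crops included, and the job is handed in when it is done.

Besides the shell and the picture viewer there is one more tool, called after "Request:" in YAML: its name, and indented under it one key for each argument. play_rows: Moves the arm, as the interface text tells. Shift numbers are shares of 0.2 m and turn numbers shares of 90 degrees, none past 1 either way. Its arguments: {"type":"object","properties":{"motion":{"type":"array","items":{"type":"array","items":{"type":"number"}}},"squeeze":{"type":"number"}},"required":["motion"]}

```bash
mkdir -p pics
python3 - <<'E'
from bench import r,eyes,job
import cv2,numpy as np
s=r.read_state();print(s['time'],s['ee_pos'],s['eef_rot'],s['width'])
for n in ['scene','side']:
    c=eyes.camera(n);cv2.imwrite(f'pics/{n}0.png',c['image'][:,:,::-1]);np.savez(f'{n}.npz',mtx=c['mtx'],R=c['R'],t=c['t'])
    print(n,-c['R'].T@c['t'])
    for l in ['jig','block','rail_left','rail_right','stop_face','jar','bushing','gauge_block']:
        print(l,[(np.round(d['xy']),round(d['p'],2)) for d in eyes.landmark_of(c,l)][:3])
E
```

```text
0.0 [0.18265816 0.59732174 0.22175502] [ 1.47792538e-01  9.89018132e-01 -7.05333389e-04 -5.18429334e-05] 0.08725837770889888
scene [ 0.90178629 -0.42021436  0.66953993]
jig [(array([316., 214.]), 0.64)]
block [(array([220., 187.]), 0.96), (array([271., 235.]), 0.89), (array([177., 231.]), 0.67)]
rail_left [(array([295., 197.]), 0.62), (array([338., 218.]), 0.49)]
rail_right [(array([335., 219.]), 0.75), (array([315., 216.]), 0.59)]
stop_face [(array([362., 154.]), 0.78)]
jar [(array([283., 158.]), 0.66)]
bushing [(array([361., 282.]), 0.6), (array([295., 199.]), 0.36)]
gauge_block [(array([404., 225.]), 0.66)]
side [0.34453569 0.56643721 0.82227547]
jig [(array([310., 198.]), 0.93)]
block [(array([405., 204.]), 0.87), (array([336., 168.]), 0.84), (array([414., 164.]), 0.69)]
rail_left [(array([334., 203.]), 0.9)]
rail_right [(array([286., 191.]), 0.94)]
stop_face [(array([277., 255.]), 0.95)]
jar [(array([362., 251.]), 0.57)]
bushing [(array([258., 156.]), 0.59)]
gauge_block [(array([225., 205.]), 0.63)]
```

View pics/scene0.png

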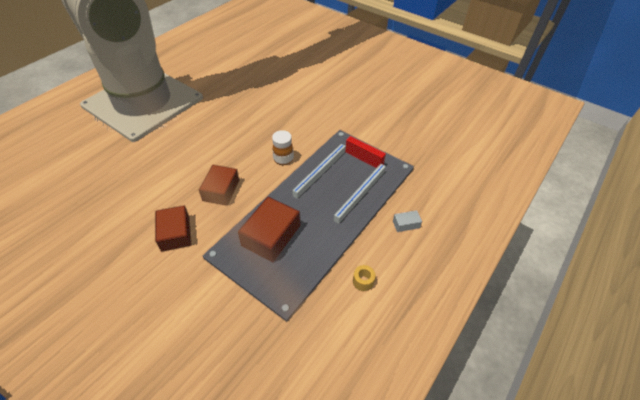

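View pics/side0.png

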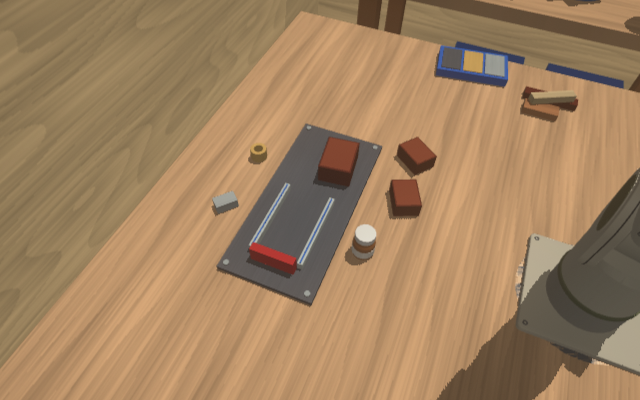

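Scene view: the large block lies on the plate's apron at about (270,228), with two smaller look-alikes on the table at (219,184) and (172,228). The red stop is at (365,151). The side view agrees: block (338,160), stop (274,258). Next I'll fit the jig and block poses to the silhouettes in both cameras.

```bash
cat > fit.py <<'E'
from bench import r,eyes,job
import cv2,numpy as np
from scipy.optimize import minimize
def box(x0,x1,y0,y1,z0,z1): return np.array([[x,y,z] for x in(x0,x1) for y in(y0,y1) for z in(z0,z1)])
JIG=np.vstack([box(-.22,.24,-.105,.105,0,.012),box(.18,.198,-.048,.048,.012,.052)])
BLK=box(-.05,.05,-.038,.038,.012,.062)
def place(P,q):
    c,s=np.cos(q[2]),np.sin(q[2]); return P@np.array([[c,s,0],[-s,c,0],[0,0,1]])+[q[0],q[1],0]
def proj(c,X):
    p=(X@c['R'].T+c['t'])@c['mtx'].T; return p[:,:2]/p[:,2:]
def hull(p): return cv2.convexHull(p.astype(np.float32))
def mask_hull(m):
    n,l,st,_=cv2.connectedComponentsWithStats(m.astype(np.uint8)); k=1+st[1:,4].argmax()
    M=cv2.resize((l==k).astype(np.float32),None,fx=8,fy=8,interpolation=cv2.INTER_LINEAR)>.5
    ys,xs=np.nonzero(M); return cv2.convexHull(((np.c_[xs,ys]+.5)/8-.5).astype(np.float32))
def fit(P,obs,q0):
    def cost(q):
        e=0
        for c,h in obs:
            m=hull(proj(c,place(P,q))); a,_=cv2.intersectConvexConvex(m,h)
            e+=1-a/(cv2.contourArea(m)+cv2.contourArea(h)-a)
        return e/len(obs)
    sim=np.array([q0]*4)+np.vstack([np.zeros(3),np.diag([.02,.02,.1])])
    for _ in range(3):
        o=minimize(cost,sim[0],method='Nelder-Mead',options=dict(initial_simplex=sim,xatol=1e-5,fatol=1e-6))
        sim=np.array([o.x]*4)+np.vstack([np.zeros(3),np.diag([.005,.005,.03])])
    return o.x,o.fun
def back(c,uv,z):
    d=c['R'].T@np.linalg.solve(c['mtx'],[*uv,1]); o=-c['R'].T@c['t']; return (o+d*(z-o[2])/d[2])[:2]
def rel(j,b):
    c,s=np.cos(j[2]),np.sin(j[2]); d=np.array(b[:2])-j[:2]
    return np.array([c*d[0]+s*d[1],-s*d[0]+c*d[1],b[2]-j[2]])
E
python3 - <<'E'
from fit import *
cs={n:eyes.camera(n) for n in('scene','side')}
a=[back(cs['scene'],p,.012) for p in((316,214),)][0]; f=back(cs['scene'],(362,154),.032)
th=np.arctan2(*(f-a)[::-1]); print('init',a,f,np.linalg.norm(f-a),th)
oj,ob=[],[]
seed={'scene':(270,228),'side':(338,160)}
for n,c in cs.items():
    J=eyes.regions_of(c,'jig'); B=eyes.regions_of(c,'block'); S=eyes.regions_of(c,'stop_face')
    m=max(J,key=lambda d:d['p'])['region']
    b=max(B,key=lambda d:d['region'][seed[n][1],seed[n][0]])['region']
    for k in S: print('stop?',k['p'],k['region'].sum())
    print(n,len(J),m.sum(),b.sum()); oj.append((c,mask_hull(m|b)));ob.append((c,mask_hull(b)))
j,e=fit(JIG,oj,[*a,th]); print('jig',j,e)
for o in oj: print(' single',fit(JIG,[o],j))
d=back(cs['scene'],(271,235),.012)
b,e=fit(BLK,ob,[*d,th]); print('block',b,e,'in jig',rel(j,b))
for o in ob: x=fit(BLK,[o],b);print(' single',x[0],x[1],rel(j,x[0]))
np.save('jig.npy',j)
for n,c in cs.items():
    im=np.ascontiguousarray(c['image'][:,:,::-1]); im=cv2.resize(im,None,fx=2,fy=2)
    for P,q in((JIG[:8],j),(box(0,.18,.048,.06,.012,.032),j),(box(0,.18,-.06,-.048,.012,.032),j),(box(.18,.198,-.048,.048,.012,.052),j),(BLK,b)):
        cv2.polylines(im,[np.round(hull(proj(c,place(P,q)))*2+.5).astype(int)],True,(0,255,0),1)
    u,v=[int(2*t) for t in proj(c,place(np.zeros((1,3)),j))[0]]
    cv2.imwrite(f'pics/{n}1.png',im[v-200:v+200,u-250:u+250])
E
cd pics; python3 -c "
import cv2,numpy as np
cv2.imwrite('fit1.png',cv2.resize(np.hstack([cv2.imread('scene1.png'),cv2.imread('side1.png')]),(800,320)))"
```

```text
init [ 0.60578847 -0.022063  ] [0.59345814 0.16681992] 0.18928495941639728 1.635984096640407
stop? 0.66 15826
scene 1 15600 2562
stop? 0.97 13883
side 1 14234 1560
jig [ 0.59601158 -0.01337031  1.5797006 ] 0.021486844746759437
 single (array([ 0.59618094, -0.0131288 ,  1.57892106]), np.float64(0.006820113899668079))
 single (array([ 0.59559983, -0.01579647,  1.57912518]), np.float64(0.025029414660421745))
block [ 0.56749668 -0.11860855  1.68558822] 0.05157270179831669 in jig [-0.10498017  0.02945082  0.10588762]
 single [ 0.56762063 -0.11792581  1.69242387] 0.017215314964484363 [-0.10429856  0.0293208   0.11272326]
 single [ 0.56851203 -0.12362402  1.68564939] 0.03954999675229065 [-0.11000448  0.02848017  0.10594879]
```

View pics/fit1.png

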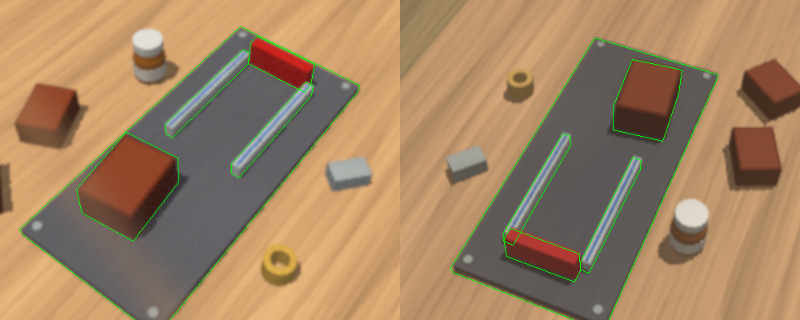

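The fits agree with the pictures. In the jig frame the block is at x −105, y +29 mm, yaw about 6°. Plan: with spread fingers, push it sideways first to centre and square it, then push it from behind.

```bash
cat > go.py <<'E'
import sys
from fit import *
from scipy.spatial.transform import Rotation as Ro
j=np.load('jig.npy'); j=np.array([.5961,-.0133,1.579])
def state():
    s=r.read_state(); R=Ro.from_quat(s['eef_rot']); y=R.as_matrix()[:,1]
    p=s['ee_pos']; q=rel(j,[p[0],p[1],np.arctan2(y[1],y[0])])
    return s,R,q
def shares(x,y,z,hy):
    """jig-frame TCP target (m), heading hy (deg) of tool y axis in jig frame -> shares"""
    s,R,q=state(); h=j[2]+np.radians(hy)
    T=np.array([[np.sin(h),np.cos(h),0],[-np.cos(h),np.sin(h),0],[0,0,-1]])
    w=place(np.array([[x,y,z]]),j)[0]
    d=R.inv().apply(w-s['ee_pos'])/.2; t=(R.inv()*Ro.from_matrix(T)).as_rotvec()/(np.pi/2)
    print('t',round(s['time'],2),'now jig mm',np.round(q[:2]*1e3,1),'z',round(s['ee_pos'][2]*1e3,1),'tool-y deg',np.round(np.degrees(q[2]),1),'F',np.round(s['ft_force'],1),'w',round(s['width'],3))
    print('  shares',np.round(d,3),np.round(t,3))
if __name__=='__main__': shares(*map(float,sys.argv[1:5]))
E
python3 go.py -0.105 0.100 0.222 0
python3 - <<'E'
from go import *
c=eyes.camera('scene')
for l in('jar','bushing','gauge_block','block'):
    for d in eyes.landmark_of(c,l): print(l,round(d['p'],2),np.round(rel(j,[*back(c,d['xy'],0),0])[:2]*1e3))
E
```

```text
jar 0.86 [ 83. 159.]
bushing 0.94 [ -74. -168.]
gauge_block 0.74 [  84. -165.]
block 0.96 [-207.  199.]
block 0.94 [-76. 211.]
block 0.77 [-98.  34.]Traceback (most recent call last):
  File "go.py", line 17, in <module>
    if __name__=='__main__': shares(*map(float,sys.argv[1:5]))
                             ~~~~~~^^^^^^^^^^^^^^^^^^^^^^^^^^^
  File "go.py", line 14, in shares
    d=R.inv().apply(w-s['ee_pos'])/.2; t=(R.inv()*Ro.from_matrix(T)).as_rotvec()/(np.pi/2)
                                                  ~~~~~~~~~~~~~~^^^
  File "scipy/spatial/transform/_rotation.pyx", line 1143, in scipy.spatial.transform._rotation.Rotation.from_matrix
ValueError: Non-positive determinant (left-handed or null coordinate frame) in rotation matrix 0: [[ 0.99996635 -0.00820358  0.        ]
 [ 0.00820358  0.99996635  0.        ]
 [ 0.          0.         -1.        ]].
```

```bash
sed -i 's/T=np.array.*/T=np.array([[-np.sin(h),np.cos(h),0],[np.cos(h),np.sin(h),0],[0,0,-1]])/' go.py
python3 go.py 0.4 0.12 0.222 0; python3 go.py -0.105 0.100 0.222 0
```

```text
t 1.55 now jig mm [614.4 408.3] z 222.6 tool-y deg -17.5 F [-0.3 -0.3 -0.8] w 0.087
  shares [-1.697 -0.59   0.003] [ 0.    -0.    -0.194]
t 1.55 now jig mm [614.4 408.3] z 222.6 tool-y deg -17.5 F [-0.3 -0.3 -0.8] w 0.087
  shares [-2.550e+00 -2.968e+00  2.000e-03] [ 0.    -0.    -0.194]
```

Request:
play_rows:
  motion:
    - [-0.3,-0.1,0,0,0,-0.06,45]
    - [-0.6,-0.2,0,0,0,-0.12,45]
    - [-0.85,-0.3,0,0,0,-0.194,45]
    - [-0.95,-0.35,0,0,0,-0.194,45]
    - [-0.95,-0.35,0,0,0,-0.194,45]

```text
time: 2.17
ee_pos: [0.3458, 0.4738, 0.2228]
eef_rot: [-0.002, 1.0, -0.0, 0.0]
ft_force: [-0.6, 0.6, -0.4]
width: 0.045
```

```bash
python3 go.py 0.4 0.12 0.222 0; python3 go.py -0.105 0.100 0.222 0
```

```text
t 2.17 now jig mm [489.1 246.3] z 222.8 tool-y deg -0.2 F [-0.6  0.6 -0.4] w 0.045
  shares [-0.633 -0.443  0.004] [-0.     0.    -0.003]
t 2.17 now jig mm [489.1 246.3] z 222.8 tool-y deg -0.2 F [-0.6  0.6 -0.4] w 0.045
  shares [-0.744 -2.967  0.004] [-0.     0.    -0.003]
```

Now tool x = jig y and tool y = jig x.

Request:
play_rows:
  motion:
    - [-0.2,-0.25,0,0,0,0,45]
    - [-0.4,-0.5,0,0,0,0,45]
    - [-0.55,-0.75,0,0,0,0,45]
    - [-0.65,-1,0,0,0,0,45]
    - [-0.65,-1,0,0,0,0,45]

```text
time: 2.8
ee_pos: [0.4771, 0.2732, 0.2229]
eef_rot: [-0.001, 1.0, -0.0, 0.0]
ft_force: [-0.7, 0.2, 0.0]
width: 0.0393
```

Request:
play_rows:
  motion:
    - [0,-0.25,0,0,0,0,45]
    - [0,-0.5,0,0,0,0,45]
    - [0,-0.75,0,0,0,0,45]
    - [0,-1,0,0,0,0,45]
    - [0,-1,0,0,0,0,45]

```text
time: 3.42
ee_pos: [0.4772, 0.0747, 0.223]
eef_rot: [-0.002, 1.0, 0.0, 0.0]
ft_force: [-0.6, 0.9, 0.9]
width: 0.0392
```

Request:
play_rows:
  motion:
    - [0,-0.25,0,0,0,0,45]
    - [0,-0.5,0,0,0,0,45]
    - [0,-0.75,0,0,0,0,45]
    - [0,-0.95,0,0,0,0,45]
    - [0,-0.95,0,0,0,0,45]

```text
time: 4.05
ee_pos: [0.4792, -0.1142, 0.2227]
eef_rot: [-0.003, 1.0, -0.0, 0.0]
ft_force: [0.4, 0.7, -0.3]
width: 0.0389
```

```bash
python3 go.py -0.105 0.098 0.030 0
```

```text
t 4.05 now jig mm [-100.   117.7] z 222.7 tool-y deg -0.1 F [ 0.4  0.7 -0.3] w 0.039
  shares [-0.098 -0.025  0.964] [-0.     0.    -0.001]
```

Request:
play_rows:
  motion:
    - [-0.06,-0.025,0.25,0,0,0,45]
    - [-0.06,-0.025,0.5,0,0,0,45]
    - [-0.06,-0.025,0.75,0,0,0,45]
    - [-0.06,-0.025,0.95,0,0,0,45]
    - [-0.06,-0.025,0.96,0,0,0,45]

```text
time: 4.68
ee_pos: [0.4894, -0.1156, 0.0281]
eef_rot: [-0.006, 1.0, 0.0, -0.003]
ft_force: [0.3, 0.7, 0.2]
width: 0.0392
```

```bash
python3 go.py -0.105 0.0475 0.030 0; python3 -c "
from bench import eyes;import cv2
c=eyes.camera('scene')['image'][130:320,140:440,::-1];cv2.imwrite('pics/s2.png',cv2.resize(c,None,fx=2,fy=2))"
```

```text
t 4.67 now jig mm [-101.4  107.6] z 28.1 tool-y deg 0.2 F [0.3 0.7 0.2] w 0.039
  shares [-0.3   -0.019 -0.011] [ 0.001 -0.003  0.002]
```

View pics/s2.png

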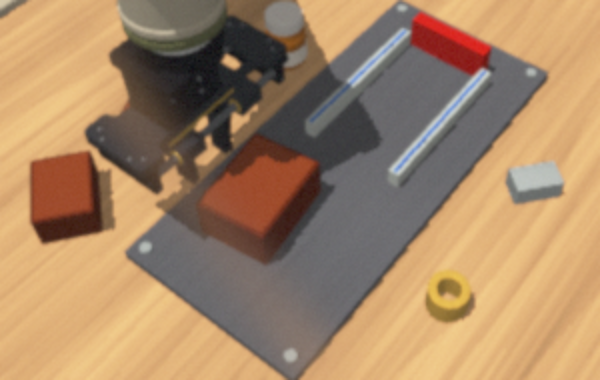

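The fingers are down left of the block, at about (180–225,155) in the crop, and clear of it. Now the sideways push.

Request:
play_rows:
  motion:
    - [-0.05,-0.02,0,0,0,0,45]
    - [-0.1,-0.02,0,0,0,0,45]
    - [-0.14,-0.02,0,0,0,0,45]
    - [-0.18,-0.02,0,0,0,0,45]
    - [-0.2,-0.02,0,0,0,0,45]

```text
time: 5.35
ee_pos: [0.5311, -0.1222, 0.0305]
eef_rot: [-0.004, 1.0, 0.0, -0.0]
ft_force: [-2.9, 0.6, 1.3]
width: 0.0391
```

Request:
play_rows:
  motion:
    - [-0.025,0,0,0,0,0,45]
    - [-0.05,0,0,0,0,0,45]
    - [-0.07,0,0,0,0,0,45]
    - [-0.085,0,0,0,0,0,45]
    - [-0.085,0,0,0,0,0,45]

```text
time: 5.98
ee_pos: [0.5482, -0.1222, 0.0306]
eef_rot: [-0.004, 1.0, -0.0, 0.0]
ft_force: [0.5, 0.0, 0.3]
width: 0.0389
```

```bash
cat > blk.py <<'E'
from go import *
def block(guess):
    for n in('scene','side'):
        c=eyes.camera(n); u,v=proj(c,place(np.array([[*guess[:2],.04]]),j))[0]
        B=[d for d in eyes.regions_of(c,'block') if np.hypot(*(np.array(d['xy'])-[u,v]))<25]
        if not B: print(n,'none');continue
        d=max(B,key=lambda d:d['region'].sum()); w=place(np.array([[*guess[:2],0]]),j)[0]
        x,e=fit(BLK,[(c,mask_hull(d['region']))],[w[0],w[1],j[2]])
        q=rel(j,x); print(n,'block jig mm',np.round(q[:2]*1e3,1),'deg',round(np.degrees(q[2]),1),'err',round(e,3),'area',d['region'].sum())
block(list(map(float,sys.argv[5:7]))); shares(*map(float,sys.argv[1:5]))
E
python3 blk.py -0.105 0.0475 0.030 0 -0.105 0
```

```text
scene block jig mm [-107.6   -0.2] deg -0.2 err 0.016 area 2659
side block jig mm [-110.4  -11.2] deg 17.5 err 0.217 area 810
t 6.17 now jig mm [-108.5   49.1] z 30.7 tool-y deg -0.0 F [ 1.1 -0.8  0.3] w 0.039
  shares [-0.008  0.018  0.003] [ 0.  0. -0.]
```

Scene fit puts the block at (−107.6, −0.2) mm, yaw −0.2°: centred and square. (The side view is occluded by the arm.) Back off, rise, and go round behind it.

Request:
play_rows:
  motion:
    - [0.1,0,0,0,0,0,45]
    - [0.15,0,-0.15,0,0,0,45]
    - [0.15,0,-0.4,0,0,0,45]
    - [0.1,-0.1,-0.5,0,0,0,45]
    - [0,-0.3,-0.5,0,0,0,45]

```text
time: 6.8
ee_pos: [0.5501, -0.1812, 0.133]
eef_rot: [-0.006, 1.0, 0.001, 0.002]
ft_force: [0.2, 0.1, 0.1]
width: 0.0391
```

```bash
python3 go.py -0.187 0 0.130 90;python3 go.py -0.187 0 0.130 -90; python3 -c "
from bench import r;print(r.read_state()['joint_positions'])"
```

```text
t 6.8 now jig mm [-167.6   47.4] z 133.0 tool-y deg 0.2 F [0.2 0.1 0.1] w 0.039
  shares [-0.236 -0.098  0.016] [-0.002  0.003 -0.998]
t 6.8 now jig mm [-167.6   47.4] z 133.0 tool-y deg 0.2 F [0.2 0.1 0.1] w 0.039
  shares [-0.236 -0.098  0.016] [0.003 0.002 1.002]
[-0.2139225   0.32008787  0.54731361  1.72830209 -0.18410242  1.13993892
  1.96958333]
```

Request:
play_rows:
  motion:
    - [-0.05,-0.05,0,0,0,0.11,45]
    - [-0.1,-0.1,0,0,0,0.22,45]
    - [-0.15,-0.1,0,0,0,0.33,45]
    - [-0.2,-0.1,0,0,0,0.44,45]
    - [-0.236,-0.1,0,0,0,0.55,45]

```text
time: 7.42
ee_pos: [0.596, -0.2017, 0.1305]
eef_rot: [0.418, 0.909, 0.0, 0.0]
ft_force: [-0.5, -0.1, 0.1]
width: 0.0388
```

Request:
play_rows:
  motion:
    - [0,0,0,0,0,0.11,45]
    - [0,0,0,0,0,0.22,45]
    - [0,0,0,0,0,0.33,45]
    - [0,0,0,0,0,0.44,45]
    - [0,0,0,0,0,0.45,45]

```text
time: 8.05
ee_pos: [0.5956, -0.2016, 0.1304]
eef_rot: [0.704, 0.71, -0.0, 0.0]
ft_force: [0.8, 0.2, -0.8]
width: 0.0393
```

```bash
python3 go.py -0.187 0 0.030 -90; python3 -c "
from bench import r;print(r.read_state()['joint_positions'])"
```

```text
t 8.05 now jig mm [-188.3    2. ] z 130.4 tool-y deg -90.0 F [ 0.8  0.2 -0.8] w 0.039
  shares [0.007 0.01  0.502] [-0.  0.  0.]
[-0.36797137  0.51719888  0.83975009  1.60077851 -0.40470398  1.20677527
  0.56167645]
```

Request:
play_rows:
  motion:
    - [0,0.01,0.2,0,0,0,45]
    - [0,0.01,0.4,0,0,0,45]
    - [0,0.01,0.5,0,0,0,45]
    - [0.05,0.01,0.5,0,0,0,45]
    - [0.09,0.01,0.5,0,0,0,45]

```text
time: 8.68
ee_pos: [0.5984, -0.1832, 0.032]
eef_rot: [0.704, 0.71, 0.001, 0.001]
ft_force: [-0.1, -2.6, -0.2]
width: 0.0391
```

Request:
play_rows:
  motion:
    - [0.04,0,0,0,0,0,45]
    - [0.08,0,0,0,0,0,45]
    - [0.12,0,0,0,0,0,45]
    - [0.16,0,0,0,0,0,45]
    - [0.19,0,0,0,0,0,45]

```text
time: 9.3
ee_pos: [0.5972, -0.1452, 0.0305]
eef_rot: [0.704, 0.71, 0.0, -0.0]
ft_force: [0.0, -1.9, 1.1]
width: 0.0393
```

```bash
python3 blk.py -0.07 0 0.030 -90 -0.075 0
```

```text
scene block jig mm [ 6.9 28. ] deg 34.3 err 0.683 area 635
side block jig mm [-74.3   0.4] deg -0.8 err 0.04 area 1714
t 9.5 now jig mm [-131.9    0.2] z 30.2 tool-y deg -90.0 F [-0.5 -0.5 -0.3] w 0.039
  shares [0.309 0.001 0.001] [-0.    -0.001  0.   ]
```

The side view has the block square and centred, y within about 1 mm, matching the 10 mm clearance each side. Push into the mouth.

Request:
play_rows:
  motion:
    - [0.06,0,0,0,0,0,45]
    - [0.14,0,0,0,0,0,45]
    - [0.22,0,0,0,0,0,45]
    - [0.28,0,0,0,0,0,45]
    - [0.32,0,0,0,0,0,45]

```text
time: 10.12
ee_pos: [0.5966, -0.0804, 0.0304]
eef_rot: [0.704, 0.71, 0.0, -0.0]
ft_force: [0.4, -1.2, -0.0]
width: 0.039
```

```bash
python3 blk.py 0.0 0 0.030 -90 -0.01 0;  python3 -c "
from bench import eyes;import cv2
c=eyes.camera('side')['image'][100:320,180:440,::-1];cv2.imwrite('pics/s3.png',cv2.resize(c,None,fx=2.5,fy=2.5))"
```

```text
scene block jig mm [86.8 32.2] deg 30.3 err 0.791 area 429
side block jig mm [-9.9 -1.3] deg -0.5 err 0.029 area 1804
t 10.32 now jig mm [-68.4   0. ] z 30.5 tool-y deg -90.0 F [ 0.4 -0.7 -0.7] w 0.039
  shares [0.342 0.    0.003] [ 0. -0. -0.]
```

View pics/s3.png

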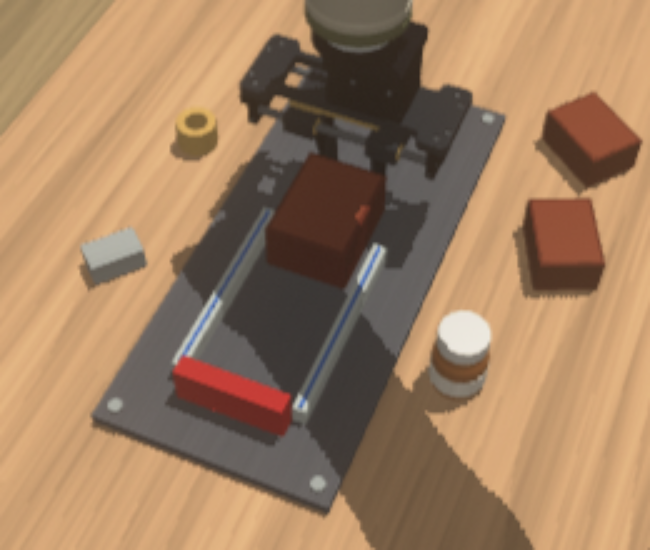

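The block's front, at about (310,255) in the crop, is entering between the rails with gaps on both sides. Continue.

Request:
play_rows:
  motion:
    - [0.06,0,0,0,0,0,45]
    - [0.13,0,0,0,0,0,45]
    - [0.2,0,0,0,0,0,45]
    - [0.26,0,0,0,0,0,45]
    - [0.3,0,0,0,0,0,45]

```text
time: 11.0
ee_pos: [0.5962, -0.0206, 0.0305]
eef_rot: [0.704, 0.71, 0.0, -0.0]
ft_force: [-0.0, -1.7, 1.2]
width: 0.0393
```

```bash
python3 blk.py 0.0705 0 0.030 -90 0.05 0
```

```text
scene block jig mm [161.3  36.7] deg 27.4 err 0.862 area 384
side block jig mm [51.2 -0.6] deg 0.0 err 0.032 area 1943
t 11.2 now jig mm [-8.1  0.2] z 30.4 tool-y deg -90.0 F [-0.4 -0.4  0.4] w 0.039
  shares [0.393 0.001 0.002] [-0. -0.  0.]
```

Still centred and square. On to just short of the stop, then gentle contact.

Request:
play_rows:
  motion:
    - [0.07,0,0,0,0,0,45]
    - [0.15,0,0,0,0,0,45]
    - [0.23,0,0,0,0,0,45]
    - [0.3,0,0,0,0,0,45]
    - [0.345,0,0,0,0,0,45]

```text
time: 11.82
ee_pos: [0.5956, 0.0486, 0.0305]
eef_rot: [0.704, 0.71, 0.0, -0.0]
ft_force: [-0.2, -1.6, 1.0]
width: 0.039
```

Request:
play_rows:
  motion:
    - [0.01,0,0,0,0,0,45]
    - [0.02,0,0,0,0,0,45]
    - [0.03,0,0,0,0,0,45]
    - [0.035,0,0,0,0,0,45]
    - [0.035,0,0,0,0,0,45]

```text
time: 12.45
ee_pos: [0.5955, 0.0542, 0.0305]
eef_rot: [0.704, 0.71, 0.0, -0.0]
ft_force: [0.0, -0.5, -1.3]
width: 0.0394
```

```bash
python3 blk.py 0.0705 0 0.030 -90 0.125 0
```

```text
scene block jig mm [106.7  51.6] deg 31.0 err 0.916 area 279
side block jig mm [119.3  -0.7] deg 0.4 err 0.16 area 1792
t 12.65 now jig mm [67.5  0. ] z 30.5 tool-y deg -90.0 F [-0.7 -0.4 -0.2] w 0.039
  shares [0.015 0.    0.002] [-0. -0. -0.]
```

Request:
play_rows:
  motion:
    - [0.005,0,0,0,0,0,45]
    - [0.01,0,0,0,0,0,45]
    - [0.015,0,0,0,0,0,45]
    - [0.015,0,0,0,0,0,45]

```text
time: 13.15
ee_pos: [0.5956, 0.0557, 0.0306]
eef_rot: [0.705, 0.71, -0.001, 0.001]
ft_force: [0.8, -5.4, -2.0]
width: 0.0391
```

Request:
play_rows:
  motion:
    - [0.005,0,0,0,0,0,45]
    - [0.01,0,0,0,0,0,45]
    - [0.01,0,0,0,0,0,45]

```text
time: 13.52
ee_pos: [0.5955, 0.0558, 0.0306]
eef_rot: [0.705, 0.709, -0.001, 0.001]
ft_force: [0.2, -11.3, 0.2]
width: 0.0392
```

The force climbed to 11 N with no further travel, so the block is against the stop. Back off straight, rise, and check.

Request:
play_rows:
  motion:
    - [-0.05,0,0,0,0,0,45]
    - [-0.15,0,0,0,0,0,45]
    - [-0.3,0,0,0,0,0,45]
    - [-0.5,0,-0.1,0,0,0,45]
    - [-0.7,0,-0.3,0,0,0,45]

```text
time: 14.15
ee_pos: [0.5954, -0.0826, 0.0902]
eef_rot: [0.704, 0.71, -0.001, -0.001]
ft_force: [0.7, -0.1, 0.6]
width: 0.0394
```

Request:
play_rows:
  motion:
    - [-0.2,0,-0.25,0,0,0,45]
    - [-0.5,0,-0.5,0,0,0,45]
    - [-0.8,0,-0.75,0,0,0,45]
    - [-0.9,0,-0.8,0,0,0,45]
    - [-0.9,0,-0.8,0,0,0,45]

```text
time: 14.78
ee_pos: [0.5966, -0.2673, 0.2534]
eef_rot: [0.707, 0.707, 0.0, 0.002]
ft_force: [0.3, 0.7, -0.5]
width: 0.0394
```

```bash
python3 blk.py 0.0705 0 0.030 -90 0.13 0; python3 -c "
from bench import eyes;import cv2,numpy as np
a=eyes.camera('scene')['image'][110:270,230:430,::-1];b=eyes.camera('side')['image'][150:310,190:390,::-1];cv2.imwrite('pics/s4.png',cv2.resize(np.hstack([a,b]),None,fx=2,fy=2))"
```

```text
scene none
side block jig mm [118.4  -0.9] deg 1.3 err 0.156 area 1791
t 14.97 now jig mm [-2.463e+02  1.000e-01] z 249.5 tool-y deg -89.9 F [0.8 0.7 0.3] w 0.039
  shares [1.582 0.003 1.1  ] [-0.001 -0.001  0.001]
```

View pics/s4.png

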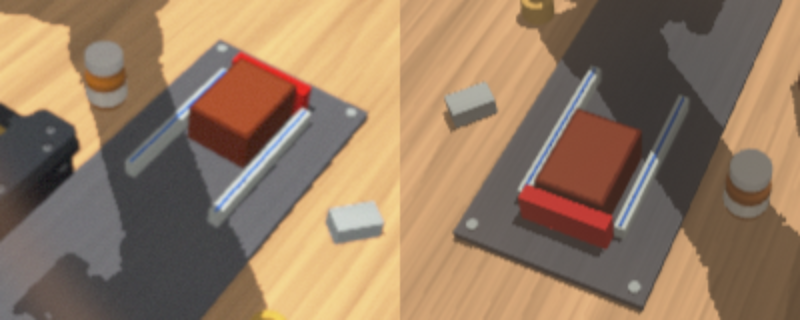

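Both views show the block against the red stop with gaps to both rails. The network missed it in the scene view and the stop hides its front in the side view, so I'll do one colour-based fit from the scene image.

Run:
```python
from go import *
c=eyes.camera('scene'); h=cv2.cvtColor(c['image'],cv2.COLOR_RGB2HSV); im=c['image'].astype(int)
red=(im[...,0]>1.5*im[...,1])&(im[...,0]>40)&~((h[...,1]>225)&((h[...,0]<3)|(h[...,0]>176)))
m=np.zeros_like(red); m[135:198,318:388]=red[135:198,318:388]
m=cv2.morphologyEx(m.astype(np.uint8),cv2.MORPH_OPEN,np.ones((3,3)))>0
w=place(np.array([[.13,0,0]]),j)[0]
x,e=fit(BLK,[(c,mask_hull(m))],[w[0],w[1],j[2]]); q=rel(j,x)
print(np.round(q[:2]*1e3,1),np.degrees(q[2]),e,m.sum()); print(r.read_state()['ft_force'])
```

```text
[135.5  -2. ] -4.043172117300957 0.10318096231181229 2034
[ 0.3628397  -0.08554818 -0.50368339]
```

That fit is poor (err 0.10, stop pixels leaked in). I'll overlay the expected home pose instead.

Run:
```python
from go import *
o=[]
for n,(u,v),jj in(('scene',(310,120),j),('side',(235,195),np.array([.5956,-.0158,1.579]))):
    c=eyes.camera(n); im=cv2.resize(np.ascontiguousarray(c['image'][v:v+90,u:u+90,::-1]),None,fx=4.4,fy=4.4,interpolation=cv2.INTER_CUBIC)
    q=[*place(np.array([[.13,0,0]]),jj)[0,:2],jj[2]]
    for P in(hull(proj(c,place(BLK,q))),proj(c,place(BLK[[1,3,7,5]],q)).reshape(-1,1,2)):
        cv2.polylines(im,[np.round((P-[u,v]+.5)*4.4).astype(np.int32)],True,(0,255,0),1)
    o.append(im)
cv2.imwrite('pics/s5.png',np.hstack(o))
```

```text
(no output)
```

View pics/s5.png

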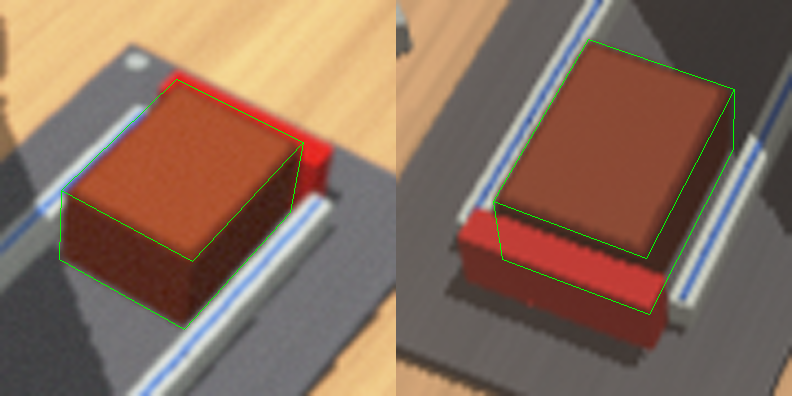

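The home-pose outline matches the block in the scene view to within about a pixel. In the side view it is square, with its front face meeting the stop. Handing in.

```bash
python3 -c "
from bench import job;print(job.close_job())"
```

```text
the job is handed in; nothing more can be done
None
```

The block is home against the red stop, and I handed the job in at about 15 s of the 72 s allowed. The hand-in gave no verdict.

**What I did:** I pushed the block sideways on the apron with two spread fingers, which centred it to about 0.2 mm and squared it to about 0.2°. I then pushed it from behind down the lane to the stop. At the end the push force rose to 11 N with no further travel. I backed the fingers straight out and raised them clear.

**Last checks:**
- **Position:** the expected home outline (x 130 mm, y 0, square) matches the block to about a pixel in the scene view. The side view shows it square, with its front at the stop.
- **Rails:** there are visible gaps to both rails. The highest sideways force I read while pushing down the lane was about 1 N, in readings taken only at the end of each move.
- **Jar, gauge block and bushing:** the jar and gauge block look undisturbed in the last pictures. The bushing was mostly out of frame there. None of the three was re-measured.
- **Checks that failed or disagreed:** the last side-view network fit gave x 118 mm (err 0.16), because the stop hides the front of the block. A colour fit in the scene view gave x 135.5 mm and −4° (err 0.10), spoiled by the stop's red pixels. In the scene view the network also did not find the block at the end. I gave all three little weight against the force reading and the overlay.

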